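# Park the blow-off nozzle

## Task

Take the blow-off nozzle off the air manifold: squeeze its side release button right in and keep it in while you pull the nozzle straight up off its plug. Then push it down onto the empty plug of the parking stand until it is fully home and the button has sprung back out, so that it is latched, and let go. Be gentle: do not yank at the latch, ram the plugs or crush the nozzle, keep it upright, and leave the other things on the table where they are.

Things in the scene. Friction and masses are not known exactly. Their poses are not given: they have to be found in the camera images.
- nozzle: Blow-off nozzle, upright: grey square housing 36 x 36 mm, 48 mm tall, brass jet on top (77 mm overall), about 0.14 kg. Origin: centre of its lower rim; z up along the bore, +y is the side with the release button. A 22 mm square bore, 40 mm deep, opens at the rim and fits over a 20 mm round plug at any yaw. At the start it is latched, rim about 1.8 mm above the manifold plug's shoulder.
- nozzle_grip (a point): Point in the nozzle, 30 mm above the rim and 1.25 mm from its axis towards the button (+y): midway between the fingers when they squeeze the button and the face across from it. There it is 44 mm across y with the button out, 38.5 mm with it right in. The housing bears up to 45 N from each finger.
- button_face (a point): Centre of the outer face of the release button, a dark ribbed steel key 16 mm wide and 18 mm tall, centred 30 mm above the nozzle's rim; when out it stands 8 mm proud of the housing's +y face. It moves in along the nozzle's -y.
- release (a joint): Release button travel, m: 0 = out (latched or free), 0.0055 = right in; spring 8 N rising to 16 N. It carries a tooth across the bore, 12 to 16 mm above the rim, that catches under a plug's land and is clear once the button is in by 0.0045. On a plug but not home, the tooth rests on the land and the button cannot come out fully.
- manifold: Fixed air manifold: aluminium block 115 x 50 mm, 45 mm high, on a foot plate 74 mm wide. Origin: on the table below the plug on which the nozzle starts; the block reaches from 27 mm before it to 88 mm behind it (x), with a round gauge (40 mm, top 95 mm above the table) 66 to 82 mm behind the plug. Its plug, of the stand's pattern, bears up to 25 N.
- manifold_seat (a point): Centre of the plug's shoulder on the manifold, 48 mm above the table.
- stand: Fixed parking stand: dark steel foot plate 86 x 64 x 8 mm, 42 mm square pillar to 30 mm above the table, an empty upright plug on it. Origin: on the table, on the plug's axis; z up. The plug is screwed in to a height that differs and is not given: its shoulder, on which the nozzle's rim comes to rest when pushed right down, is anywhere from 33 to 45 mm above the table. It bears up to 25 N.
- stand_mark (a point): Centre of the pillar's top, 30 mm above the table, on the plug's axis. The plug above its shoulder: groove up to 18 mm, land of 20 mm diameter from 18 to 27 mm, nose coned to 12 mm diameter at 33 mm, and a 7 mm sprung valve pin up to 46 mm. Pin and nozzle meet 6 mm before home: 2 N, 5 N at home. Let go when latched, the nozzle rises by 1.8 mm till the tooth catches; not latched, it springs up.
- tape_measure: Tape measure lying on the table, 64 x 96 x 40 mm, not to be disturbed. Origin: under its centre.
- coupon_plate: Flat steel coupon, 40 x 60 x 6 mm, lying between manifold and stand, not to be disturbed. Origin: under its centre.
- nut: Hexagon nut, 27 mm across, 12 mm high, lying between manifold and stand, not to be disturbed. Origin: under its centre.

How it is judged:
By the outcome, as a careful person would: the job done as asked, in the order asked, and still so for the second after the job is handed in, with the robot touching nothing.
It also fails if it takes over 48 s, if anything falls off the work surface, if the arm or the gripper's body presses on something with over 40 N, if the wrist force passes 120 N, or if a joint passes its speed limit or range.

## Robot

A 7-joint arm with a two-finger parallel gripper is mounted at the origin on a cart in front of the work surface, level with it; the furniture and walls round the work are solid. World frame = base frame: x ahead of the robot, y to its left, z up, the work surface at z = 0. Lengths are in m, angles in rad, forces in N, time in s.
With the tool pointing down it reaches from about 0.425 to 0.95 m from the base axis. Payload 16.7 kg.
Tool frame: the origin (TCP) lies at the very end of the fingers, on their centre line; the grasp point (between the pads) lies manip.grip_depth behind it (manip.grip_depth is the distance from the TCP to the grasp point, in m); z points along the fingers, y is the line along which they close (so a half turn about z gives the same grasp; the last joint's range is limited). The gripper opens to 94 mm and grips with 3 to 60 N. Pads are 16 mm wide; open, the fingers measure 119 mm over their backs; the gripper's body (75 mm by 177 mm) begins 78 mm behind the grasp point.
Start: joints at [-0.149, 0.426, 0.074, 1.606, -0.034, 1.111, -0.067], TCP at [0.675, -0, 0.205] pointing down, gripper open.
Joint ranges: [-2.85, 2.85], [-0.5, 2.14], [-1.23, 1.37], [0.21, 2.46], [-1.02, 4.16], [0.16, 2.05], [-2.73, 2.73]. Speed limits (rad/s): [1.89, 1.89, 2.39, 2.39, 3.01, 3.01, 3.01].

## Interface

Orientations are given as a 3x3 rotation matrix whose columns are the frame's x, y, z axes.
In Python, from station import manip gives the robot as it stands. The module is installed in compiled form; this text tells all that it offers.
- The arm moves only by the tool carry_out, never from a script. Its argument "increments" is a list that holds one entry, the list of rows, each a list of 5 numbers: the shift along the tool's x, y, z in units of 50 mm (1.0 is 50 mm), then the turn about the tool's z in units of 5 degrees (1.0 is 5 degrees), then the closure, from 0 (fully open) to 1 (shut). In form: [[[tx, ty, tz, spin, hand], ...]]. A call has exactly 10 rows; each row is the pose to reach, as a shift and turn from the pose commanded when the call began, along the tool's axes at that moment; what a row does not reach only later rows make up. A row lasts 1/10 s, in which the tool goes at most 50 mm and 8.59 degrees, less where a joint would pass 70% of its speed; a pose out of reach is approached as far as the arm can. A call with a gripper value outside its range is refused whole. The fingers move at their own pace and stop on an object; "grip_force" is the grip in N (left out, the last holds). Time passes only in rows, so rows that repeat a pose let the fingers close, or fill a call up. It gives the time, the measured TCP pose, the force, the opening and the grip force at its end, in the units of the state.
- manip.sense(): the state, without advancing time (a new reading comes with each control period).
- manip.camera(name): name is "side" or "top"; returns a dict with "image" (400x640x3 uint8, red, green, blue), "intrinsics" (3x3 intrinsics, pixels), "rvec" (rotation vector, rad) and "tvec" (3), from world to camera coordinates, as OpenCV has them. Camera axes: x right, y down, z forward; pixel columns grow to the right and rows downward; lengths in m; the calibration is good to about 2 mm. A picture is of the moment at which its call begins. There is no depth.
- manip.close_job(): hands the job in; it is judged then, once.
Trained networks look in the newest picture that a camera, given by its name, has taken for a name from the list of things; names that differ only in an ending like _2 or _b are one class to them, and where a whole thing is asked for, a point or a joint stands for the part that bears it (a point fixed in the world has none). Each returns a list of dicts, best first, with "confidence" (0 to 1); they miss things now and then, are a little off and sometimes report something else, mostly with a low value. They report only what shows in the picture. A call takes as long as a camera call.
- manip.boxes_of(camera, label): "at" ([column, row] in pixels, amid what is visible of it).
- manip.outline_of(camera, label): "mask" (400x640 bool, what is visible of it) and "at" ([column, row] in pixels, amid what is visible of it).
- manip.landmark_of(camera, label): "at" ([column, row] in pixels: a listed point, or the origin of a listed thing).
The state is a dict: "t": time; "qpos": joint angles; "dq": joint speeds; "tau": joint torques, N m; "ee_pos": TCP position; "tool_rot": TCP orientation; "ft_force": force on the tool from outside, world axes, zero at the start; "torque": the same for the moment, N m; "opening": finger opening in m; "gripper_force": force on a finger pad.
Only numpy, scipy, OpenCV 4.12 (cv2) and the standard library are available. Lean on these libraries where they do the work, as an engineer would, in place of code of your own. Each camera call takes 0.05 s, during which the arm holds its last target. There are 200 camera calls.

## Working session

There is one attempt and no reset: what is moved stays moved. The work goes in short steps, Python scripts to look and compute and a tool call to move; the robot and the scene stay as the last step left them, time stands still between calls to the robot, and variables do not carry over. Pictures are saved under pics/ and viewed, at most 10 in all, crops included, and the job is handed in when it is done.

Besides the shell and the picture viewer there is one more tool, called as name(argument=value, ...) on one line, values as JSON. carry_out: Moves the arm, as the interface text tells. Its arguments: {"type":"object","properties":{"increments":{"type":"array"},"grip_force":{"type":"number"}},"required":["increments"]}

```bash
mkdir -p pics
cat > h.py <<'E'
import numpy as np, cv2
from station import manip
def cam(n):
    c=manip.camera(n); return c
def P(c):
    R=cv2.Rodrigues(np.array(c["rvec"],float))[0]; t=np.array(c["tvec"],float).ravel(); return np.array(c["intrinsics"]),R,t
def ray(c,px):
    K,R,t=P(c); d=R.T@np.linalg.solve(K,[px[0],px[1],1]); return -R.T@t,d/np.linalg.norm(d)
def atz(c,px,z):
    o,d=ray(c,px); return o+d*(z-o[2])/d[2]
def tri(c1,p1,c2,p2):
    o1,d1=ray(c1,p1);o2,d2=ray(c2,p2)
    s=np.linalg.lstsq(np.c_[d1,-d2],o2-o1,rcond=None)[0]
    a=o1+d1*s[0];b=o2+d2*s[1]; return (a+b)/2,np.linalg.norm(a-b)
def proj(c,X):
    K,R,t=P(c); return cv2.projectPoints(np.array(X,float).reshape(-1,3),np.array(c["rvec"],float),np.array(c["tvec"],float),K,None)[0].reshape(-1,2)
E
python3 - <<'E'
from h import *
np.set_printoptions(precision=4,suppress=True)
C={n:cam(n) for n in("side","top")}
for n,c in C.items():
    cv2.imwrite(f"pics/{n}0.png",c["image"][:,:,::-1]); print(n,"campos",ray(c,(320,200)))
for l in["nozzle","nozzle_grip","button_face","manifold","manifold_seat","stand","stand_mark","tape_measure","coupon_plate","nut"]:
    r={n:manip.landmark_of(n,l)[:2] for n in C}
    print(l,{n:[(np.round(d["at"],1).tolist(),round(d["confidence"],2)) for d in v] for n,v in r.items()},end=" ")
    if r["side"] and r["top"]: print(*tri(C["side"],r["side"][0]["at"],C["top"],r["top"][0]["at"]))
    else: print()
s=manip.sense();print(manip.grip_depth,s)
E
```

```text
side campos (array([-0.108 , -0.4861,  0.5477]), array([ 0.6414,  0.6013, -0.4764]))
top campos (array([0.4573, 0.1235, 1.1522]), array([ 0.0813, -0.0041, -0.9967]))
nozzle {'side': [([293.7, 195.0], 0.67)], 'top': [([293.7, 203.7], 0.77), ([347.9, 207.5], 0.5)]} [0.5345 0.1942 0.0551] 0.002671393971549652
nozzle_grip {'side': [], 'top': [([285.9, 202.4], 0.45), ([344.0, 205.8], 0.22)]} 
button_face {'side': [], 'top': []} 
manifold {'side': [([293.0, 212.1], 0.94)], 'top': [([288.5, 202.1], 0.78)]} [0.5443 0.212  0.0002] 0.0009298791706931236
manifold_seat {'side': [([293.0, 192.1], 0.74)], 'top': [([286.3, 200.4], 0.78)]} [0.5463 0.2134 0.0509] 0.0038287692484292573
stand {'side': [([447.0, 274.8], 0.64)], 'top': []} 
stand_mark {'side': [([444.9, 259.0], 0.83)], 'top': []} 
tape_measure {'side': [([211.2, 206.8], 0.71)], 'top': [([224.3, 233.2], 0.75)]} [ 0.4506  0.404  -0.0182] 0.0023183115543765767
coupon_plate {'side': [([364.0, 227.9], 0.86)], 'top': [([346.6, 182.8], 0.77)]} [0.6007 0.043  0.0017] 0.007824765902207691
nut {'side': [([342.5, 242.2], 0.57)], 'top': [([224.1, 234.2], 0.65)]} [ 0.5339  0.2648 -0.0481] 0.33581203275663446
0.0188 {'t': 1.1, 'qpos': array([-0.1495,  0.4261,  0.0739,  1.606 , -0.0341,  1.1108, -0.0671]), 'dq': array([ 0.0002,  0.0009, -0.0012,  0.0012,  0.0003,  0.0001,  0.0009]), 'tau': array([  0.0031, -93.5526,   3.6633, -45.4549,  -0.0491,   0.0131,
         0.    ]), 'ee_pos': array([ 0.675 , -0.    ,  0.2055]), 'tool_rot': array([[ 0.0001,  1.    , -0.0001],
       [ 1.    , -0.0001,  0.    ],
       [ 0.    , -0.0001, -1.    ]]), 'ft_force': array([ 0.1502, -0.3956, -0.1982]), 'torque': array([ 0.0028, -0.0201,  0.0455]), 'gripper_force': 0.0, 'opening': 0.09407511320361328}
```

View pictures.

View pics/side0.png

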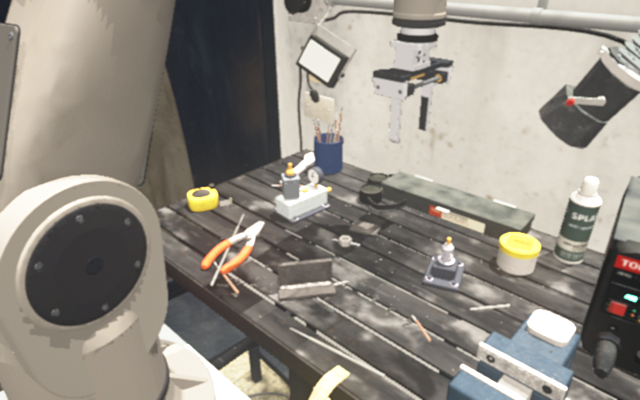

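View pics/top0.png

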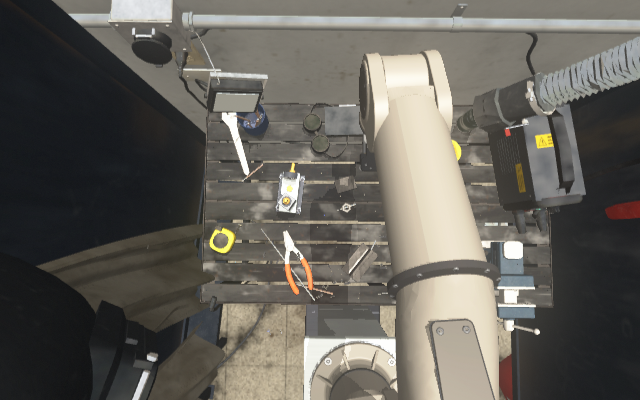

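Run:
```python
from h import *
a=cv2.imread("pics/side0.png")[150:225,255:335];b=cv2.imread("pics/top0.png")[160:225,260:325];d=cv2.imread("pics/side0.png")[230:295,415:475]
r=lambda i:cv2.resize(i,(400,int(i.shape[0]*400/i.shape[1])),interpolation=cv2.INTER_CUBIC)[:400]
A=[cv2.copyMakeBorder(x,0,440-x.shape[0],0,0,0) for x in map(r,(a,b))]
cv2.imwrite("pics/c1.png",np.hstack(A))
C={n:cam(n) for n in("side","top")}
np.set_printoptions(precision=4,suppress=True)
for n in C:
  for l in ["nozzle","manifold","stand"]:
    for e in manip.outline_of(n,l)[:1]:
        m=e["mask"];ys,xs=np.nonzero(m);print(n,l,e["confidence"],e["at"],xs.min(),xs.max(),ys.min(),ys.max(),cv2.minAreaRect(np.c_[xs,ys].astype(np.float32)))
c=C["side"];print(atz(c,(447,274.8),0),atz(c,(444.9,259),.03))
t=C["top"];print(atz(t,(288.5,202.1),0),atz(t,(224,233),0.02),atz(t,(346.6,182.8),0.006),atz(t,(347.9,207.5),0.006))
```

```text
side nozzle 0.96 [292.4, 184.9] 282 300 165 198 ((291.0, 181.5), (33.0, 18.0), 90.0)
side manifold 0.61 [305.5, 202.7] 274 330 167 223 ((301.00006103515625, 197.49998474121094), (42.93250274658203, 60.37383270263672), 63.43495178222656)
side stand 0.95 [446.7, 271.1] 423 464 238 291 ((446.11767578125, 263.5294494628906), (36.865413665771484, 50.93247985839844), 14.03624439239502)
top nozzle 0.66 [286.1, 202.5] 279 295 193 210 ((285.98779296875, 200.89022827148438), (17.02294158935547, 12.962422370910645), 38.65980911254883)
[ 0.5723 -0.1704  0.    ] [ 0.5748 -0.1608  0.03  ]
[0.544  0.2123 0.    ] [0.4505 0.3964 0.02  ] [0.6029 0.0404 0.006 ] [0.5295 0.0362 0.006 ]
```

View pics/c1.png

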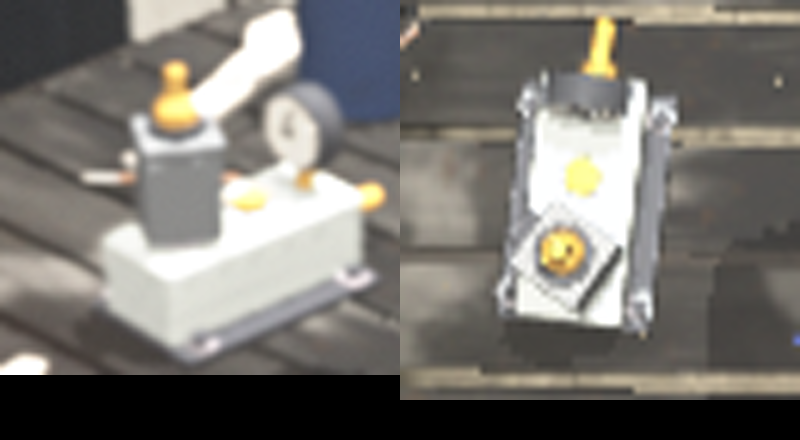

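Run:
```python
from h import *
np.set_printoptions(precision=4,suppress=True)
C={n:cam(n) for n in("side","top")}
for n in C:
  for l in ["button_face","nozzle_grip","release","stand"]:
    r=manip.landmark_of(n,l) if l!="release" else manip.boxes_of(n,l); print(n,l,[(e["at"],e["confidence"]) for e in r])
x0=np.array([.544,.2125])
out=[]
for n,(u,v,w,h) in {"side":(268,155,50,50),"top":(265,180,42,42)}.items():
  c=C[n];im=c["image"][v:v+h,u:u+w,::-1];S=390//w
  im=cv2.resize(im,None,fx=S,fy=S,interpolation=cv2.INTER_CUBIC)
  im2=im.copy()
  for deg,col in((40,(0,255,0)),(50,(0,0,255))):
    a=np.radians(deg);R=np.array([[np.cos(a),-np.sin(a)],[np.sin(a),np.cos(a)]])
    sq=(R@(np.array([[1,1],[1,-1],[-1,-1],[-1,1]])*.018).T).T+x0
    for z in(.0498,.0978):
      q=((proj(c,np.c_[sq,np.full(4,z)])-[u,v]+.5)*S).astype(np.int32)
      cv2.polylines(im2,[q],True,col,1)
  out+= [cv2.copyMakeBorder(i,0,395-i.shape[0],0,395-i.shape[1],0) for i in(im,im2)]
cv2.imwrite("pics/c2.png",np.vstack([np.hstack(out[:2]),np.hstack(out[2:])])[:, :][:790] if 0 else cv2.resize(np.vstack([np.hstack(out[:2]),np.hstack(out[2:])]),(600,600)))
```

```text
side button_face []
side nozzle_grip [([288.5, 179.7], 0.67)]
side release []
side stand [([447.9, 275.4], 0.96)]
top button_face []
top nozzle_grip [([288.3, 204.6], 0.47)]
top release [([343.8, 183.3], 0.44)]
top stand []
```

View pics/c2.png

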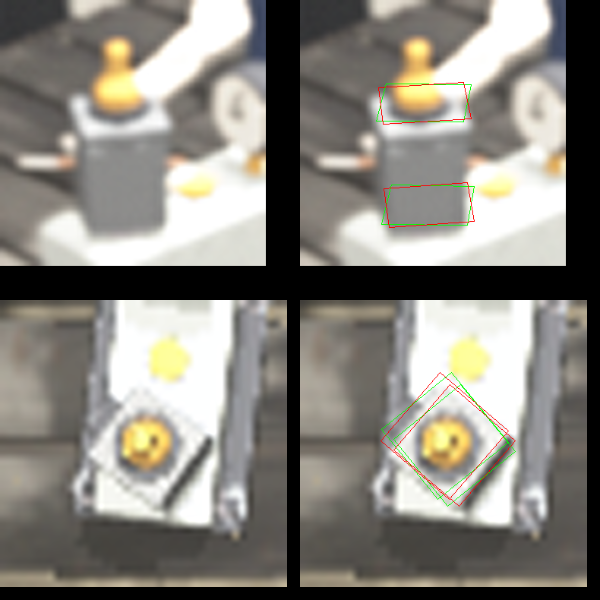

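```bash
cat > fit.py <<'E'
from h import *
from scipy.optimize import least_squares
np.set_printoptions(precision=4,suppress=True)
C={n:cam(n) for n in("side","top")}
def box(p,z):
    a=p[2];d=np.array([np.cos(a),np.sin(a)]);e=np.array([-d[1],d[0]])
    return np.array([[*(np.array(p[:2])+.018*(i*d+j*e)),z] for i,j in((1,1),(1,-1),(-1,-1),(-1,1))])
# d = button azimuth (+x,+y): (1,1)=left-back;(1,-1);(-1,-1);(-1,1)
top=np.array([[278.2,202.7],[285.5,192.4],[295.7,200.5],[289.1,210.7]])-.5
# labels: left, top, right, bottom in the top image
T=np.array([[278.2,202.7],[285.5,192.4],[295.7,200.5],[289.1,210.7]])-.5
def f(p):
    q=proj(C["top"],box(p,.0978))
    s=proj(C["side"],np.r_[box(p,.0978),box(p,.0498)])
    S=np.array([[281.5,173.8],[298.6,171.5],[299.6,179],[283,179.4]])-.5
    B=np.array([[299,199.2],[284,198.6]])-.5
    return np.r_[(q-T).ravel()*w,(s[:4]-S).ravel()*v,(s[6:]-B).ravel()*v]
for w,v in((1,0),(0,1),(1,1)):
    r=least_squares(f,[.544,.212,1.0],x_scale=[.01,.01,.1]);print(r.x[:2],np.degrees(r.x[2]),r.cost,np.round(r.fun,1))
E
python3 fit.py
```

```text
[0.5394 0.2099] 55.024122599975115 0.5975294836513323 [-0.3  0.4  0.2 -0.   0.7 -0.5 -0.5  0.1 -0.  -0.  -0.  -0.   0.  -0.
  0.   0.   0.  -0.   0.   0. ]
[0.5373 0.2083] 48.84993995443317 2.1487703314676008 [ 0.   0.   0.   0.   0.   0.  -0.   0.   0.6 -1.  -0.4  0.5 -0.4 -0.1
 -0.4  0.5  0.9 -0.8 -0.3  0.8]
[0.5385 0.2096] 51.462988234288815 4.497210254099122 [-0.3  0.1  0.8  0.2  0.8  0.4 -1.   0.5  0.2 -1.1 -0.9  0.  -0.1 -0.6
 -0.   0.2  1.2 -1.3  0.   0.6]
```

carry_out(increments=[[[0.4,-0.25,0,-1,0],[1.0,-0.65,0,-2.5,0],[1.7,-1.1,0,-4,0],[2.4,-1.55,0,-5.5,0],[3.1,-2.0,0,-7,0],[3.7,-2.4,0,-8.5,0],[4.1,-2.65,0,-9.8,0],[4.21,-2.71,0,-10.7,0],[4.21,-2.71,0,-10.7,0],[4.21,-2.71,0,-10.7,0]]])

```text
t: 3.1
ee_pos: [0.5398, 0.2099, 0.2055]
tool_rot: [[-0.802, 0.597, 0.0], [0.597, 0.802, -0.0], [-0.0, -0.0, -1.0]]
ft_force: [1.3, -0.5, -0.3]
opening: 0.0943
gripper_force: 0.0
```

Run:
```python
from h import *
np.set_printoptions(precision=4,suppress=True)
C={n:cam(n) for n in("side","top")}
for n,c in C.items(): cv2.imwrite(f"pics/{n}1.png",c["image"][:,:,::-1])
for l in ["stand","stand_mark","nozzle_grip","button_face"]:
  r={n:manip.landmark_of(n,l)[:2] for n in C};print(l,[[(e["at"],e["confidence"]) for e in r[n]] for n in r])
  if r["side"] and r["top"]: print(*tri(C["side"],r["side"][0]["at"],C["top"],r["top"][0]["at"]))
for n in C:
  for e in manip.outline_of(n,"stand")[:1]: print(n,e["at"],cv2.boundingRect(e["mask"].astype(np.uint8)))
s=manip.sense();print(s["t"],s["ee_pos"],s["tool_rot"],s["ft_force"],s["qpos"])
a=cv2.imread("pics/side1.png");b=cv2.imread("pics/top1.png")
p=proj(C["top"],[.573,-.165,.03])[0].astype(int);print(p)
z=lambda i,u,v,h:cv2.resize(i[v-h:v+h,u-h:u+h],(390,390),interpolation=cv2.INTER_CUBIC)
cv2.imwrite("pics/c3.png",np.hstack([z(a,444,262,32),z(b,*p,26)]))
```

```text
stand [[([445.9, 278.0], 0.8)], [([417.8, 197.8], 0.64)]]
[ 0.5617 -0.1729 -0.0003] 0.002307369298747136
stand_mark [[([445.7, 259.5], 0.61), ([447.0, 276.3], 0.5)], [([419.5, 194.4], 0.92)]]
[ 0.5672 -0.1669  0.036 ] 0.0015920888774083371
nozzle_grip [[([286.6, 179.1], 0.81)], []]
button_face [[], []]
side [446.8, 273.2] (423, 238, 42, 54)
top [417.7, 196.1] (401, 178, 30, 34)
3.7 [0.5395 0.2105 0.2055] [[-0.8037  0.595  -0.    ]
 [ 0.595   0.8037  0.0001]
 [ 0.0001  0.     -1.    ]] [-0.2199  0.2333 -0.7011] [-0.3232  0.2793 -0.1929  1.8149  0.0608  1.0531  0.3947]
[418 192]
```

View pics/c3.png

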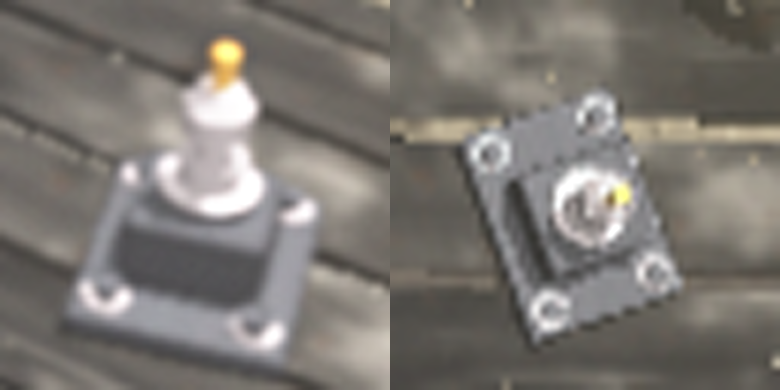

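Run:
```python
from h import *
np.set_printoptions(precision=4,suppress=True)
C={n:cam(n) for n in("side","top")}
S=lambda u,v:(u/6.094+412-.5,v/6.094+230-.5)
T=lambda u,v:((u-390)/7.5+392-.5,v/7.5+166-.5)
for n,s,t in(("pintip",(227,42),(622,193)),("shoulder",(212,187),(591,206)),("holes",(196,251),(573,211.5))):
    print(n,*tri(C["side"],S(*s),C["top"],T(*t)))
hs=[(128,172),(297,210),(255,330),(105,292)];ht=[(490,153),(597,113),(655,270),(550,310)]
for t in ht: print(atz(C["top"],T(*t),.008))
for t in hs: print(atz(C["side"],S(*t),.008))
```

```text
pintip [ 0.5719 -0.1637  0.0822] 0.000209611708330131
shoulder [ 0.5722 -0.1653  0.0309] 0.0004527994034060872
holes [ 0.572  -0.1639  0.0065] 0.0018768433099844003
[ 0.5952 -0.1318  0.008 ]
[ 0.6116 -0.1741  0.008 ]
[ 0.5497 -0.1963  0.008 ]
[ 0.5334 -0.1549  0.008 ]
[ 0.5916 -0.1271  0.008 ]
[ 0.6089 -0.1767  0.008 ]
[ 0.547  -0.1964  0.008 ]
[ 0.5333 -0.1543  0.008 ]
```

carry_out(increments=[[[0,0,0.2,0,0],[0,0,0.5,0,0],[0,0,0.9,0,0],[0,0,1.3,0,0],[0,0,1.7,0,0],[0,0,2.1,0,0],[0,0,2.5,0,0],[0,0,2.75,0,0],[0,0,2.88,0,0],[0,0,2.88,0,0]]])

```text
t: 4.8
ee_pos: [0.539, 0.2104, 0.0606]
tool_rot: [[-0.804, 0.595, -0.001], [0.595, 0.804, -0.0], [0.001, -0.001, -1.0]]
ft_force: [0.0, -0.3, 0.6]
opening: 0.094
gripper_force: 0.0
```

carry_out(increments=[[[0,0,0,0,0.3],[0,0,0,0,0.42],[0,0,0,0,0.46],[0,0,0,0,0.49],[0,0,0,0,0.5],[0,0,0,0,0.52],[0,0,0,0,0.54],[0,0,0,0,0.56],[0,0,0,0,0.56],[0,0,0,0,0.56]]], grip_force=4)

```text
t: 5.8
ee_pos: [0.5406, 0.2117, 0.062]
tool_rot: [[-0.804, 0.594, 0.002], [0.594, 0.804, 0.002], [-0.001, 0.003, -1.0]]
ft_force: [4.8, 3.9, -0.8]
opening: 0.044
gripper_force: 4.0
```

carry_out(increments=[[[0,0.02,0,0,0.56],[0,0.035,0,0,0.56],[0,0.035,0,0,0.56],[0,0.035,0,0,0.56],[0,0.035,0,0,0.56],[0,0.035,0,0,0.56],[0,0.035,0,0,0.56],[0,0.035,0,0,0.56],[0,0.035,0,0,0.56],[0,0.035,0,0,0.56]]], grip_force=4)

```text
t: 6.8
ee_pos: [0.5406, 0.2119, 0.0615]
tool_rot: [[-0.804, 0.595, 0.0], [0.595, 0.804, 0.0], [-0.0, 0.0, -1.0]]
ft_force: [2.0, -2.0, 4.5]
opening: 0.0439
gripper_force: 4.0
```

Run:
```python
from h import *
np.set_printoptions(precision=4,suppress=True)
for i in range(4):
    c=cam("top");s=manip.sense();print(s["t"],s["ee_pos"],s["ft_force"],s["torque"],s["opening"],s["gripper_force"])
```

```text
6.85 [0.5406 0.2119 0.0615] [ 2.9122 -1.1819  3.6662] [-0.2207 -0.6465 -0.014 ] 0.04390988972859776 3.9928921032696962
6.9 [0.5406 0.2118 0.0615] [ 2.1975 -0.4211  3.1955] [-0.1526 -0.6307  0.0118] 0.044124427793136786 4.009984536096454
6.95 [0.5406 0.2119 0.0615] [ 3.5684 -1.6842  3.722 ] [-0.2189 -0.67    0.0532] 0.04438687743712794 3.9946134109050035
7.0 [0.5406 0.2119 0.0615] [ 2.8926 -2.3864  2.7603] [-0.2304 -0.7042  0.0125] 0.04410502996789139 3.9947441406548023
```

carry_out(increments=[[[0,-0.005,0,0,0.54],[0,-0.015,0,0,0.55],[0,-0.025,0,0,0.56],[0,-0.035,0,0,0.57],[0,-0.045,0,0,0.58],[0,-0.055,0,0,0.59],[0,-0.055,0,0,0.62],[0,-0.055,0,0,0.65],[0,-0.055,0,0,0.65],[0,-0.055,0,0,0.65]]], grip_force=28)

```text
t: 8.0
ee_pos: [0.5388, 0.2097, 0.0615]
tool_rot: [[-0.804, 0.595, -0.0], [0.595, 0.804, 0.0], [0.0, -0.0, -1.0]]
ft_force: [2.1, 0.9, 4.2]
opening: 0.0382
gripper_force: 28.0
```

Run:
```python
from h import *
np.set_printoptions(precision=4,suppress=True)
for i in range(3):
    c=cam("top");s=manip.sense();print(s["t"],s["ee_pos"],s["ft_force"],s["torque"],s["opening"],s["gripper_force"])
R=s["tool_rot"];print(R.T@s["ft_force"])
```

```text
8.05 [0.5388 0.2097 0.0615] [2.3218 0.9428 3.0886] [ 0.2601 -0.5892 -0.019 ] 0.037871241912598365 27.99091413617134
8.1 [0.5388 0.2097 0.0615] [1.6499 1.1283 2.7926] [ 0.2458 -0.5405  0.0177] 0.03780820259465008 27.990199998021126
8.15 [0.5388 0.2097 0.0615] [2.1414 1.3317 2.8176] [ 0.2744 -0.5907 -0.0173] 0.03832591396682944 27.990257889032364
[-0.9288  2.3441 -2.8178]
```

carry_out(increments=[[[0,0,-0.02,0,0.65],[0,0,-0.05,0,0.65],[0,0,-0.08,0,0.65],[0,0,-0.11,0,0.65],[0,0,-0.14,0,0.65],[0,0,-0.18,0,0.65],[0,0,-0.22,0,0.65],[0,0,-0.26,0,0.65],[0,0,-0.3,0,0.65],[0,0,-0.3,0,0.65]]], grip_force=28)

```text
t: 9.15
ee_pos: [0.5389, 0.2096, 0.0768]
tool_rot: [[-0.804, 0.595, 0.0], [0.595, 0.804, -0.0], [-0.0, -0.0, -1.0]]
ft_force: [-0.2, 1.4, 0.7]
opening: 0.0381
gripper_force: 28.0
```

carry_out(increments=[[[0,0,-0.06,0,0.65],[0,0,-0.15,0,0.65],[0,0,-0.27,0,0.65],[0,0,-0.42,0,0.65],[0,0,-0.6,0,0.65],[0,0,-0.8,0,0.65],[0,0,-1.0,0,0.65],[0,0,-1.2,0,0.65],[0,0,-1.35,0,0.65],[0,0,-1.45,0,0.65]]], grip_force=28)

```text
t: 10.15
ee_pos: [0.5391, 0.2098, 0.1499]
tool_rot: [[-0.804, 0.595, 0.001], [0.595, 0.804, 0.0], [-0.0, 0.001, -1.0]]
ft_force: [-0.1, -0.1, -1.3]
opening: 0.0379
gripper_force: 28.0
```

Run:
```python
from h import *
np.set_printoptions(precision=4,suppress=True)
C={n:cam(n) for n in("side","top")}
s=manip.sense();print(s["t"],s["ee_pos"],s["ft_force"],s["torque"],s["opening"])
g=np.array(s["ee_pos"])+[0,0,.0188]
z=[]
for n,c in C.items():
    u,v=proj(c,g)[0].astype(int);h=30;print(n,u-h,v-h)
    z.append(cv2.resize(c["image"][v-h:v+h,u-h:u+h,::-1],(390,390),interpolation=cv2.INTER_CUBIC))
cv2.imwrite("pics/c4.png",np.hstack(z))
```

```text
10.25 [0.5392 0.2098 0.1497] [ 0.0131 -0.0331 -2.1189] [ 0.0471 -0.0625 -0.0219] 0.038152574608792414
side 258 114
top 254 168
```

View pics/c4.png

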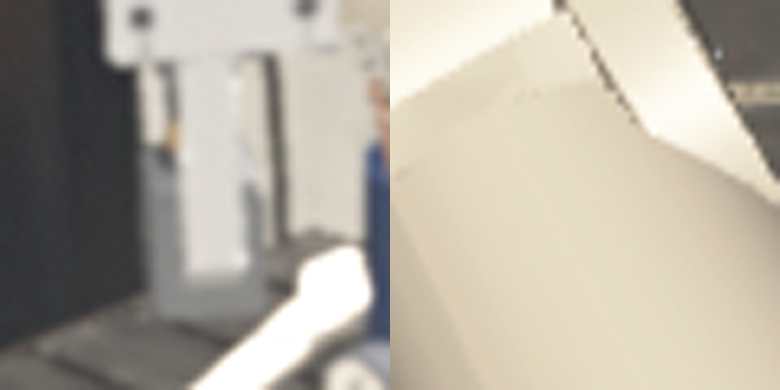

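carry_out(increments=[[[-0.1,-0.11,0,0,0.65],[-0.3,-0.34,0,0,0.65],[-0.55,-0.62,0,0,0.65],[-0.85,-0.96,0,0,0.65],[-1.15,-1.3,0,0,0.65],[-1.45,-1.63,0,0,0.65],[-1.75,-1.97,0,0,0.65],[-2.05,-2.31,0,0,0.65],[-2.35,-2.65,0,0,0.65],[-2.65,-2.99,0,0,0.65]]], grip_force=28)

```text
t: 11.25
ee_pos: [0.5559, 0.0082, 0.1486]
tool_rot: [[-0.803, 0.596, -0.001], [0.596, 0.803, -0.0], [0.0, -0.001, -1.0]]
ft_force: [1.0, -0.8, -2.0]
opening: 0.0378
gripper_force: 28.0
```

carry_out(increments=[[[-0.3,-0.34,0,0,0.65],[-0.6,-0.68,0,0,0.65],[-0.9,-1.01,0,0,0.65],[-1.2,-1.35,0,0,0.65],[-1.5,-1.69,0,0,0.65],[-1.8,-2.03,0,0,0.65],[-2.05,-2.31,0,0,0.65],[-2.22,-2.5,0,0,0.65],[-2.33,-2.62,0,0,0.65],[-2.33,-2.62,0,0,0.65]]], grip_force=28)

```text
t: 12.25
ee_pos: [0.5718, -0.1651, 0.1487]
tool_rot: [[-0.803, 0.596, -0.0], [0.596, 0.803, -0.0], [0.0, -0.0, -1.0]]
ft_force: [-0.4, 0.6, -2.4]
opening: 0.0381
gripper_force: 28.0
```

Run:
```python
from h import *
np.set_printoptions(precision=4,suppress=True)
c=cam("side");s=manip.sense();print(s["t"],s["ee_pos"],s["ft_force"],s["torque"],s["opening"],s["qpos"])
R=s["tool_rot"];d=np.array([.5724,-.1635,s["ee_pos"][2]])-s["ee_pos"];print("to go (units)",R.T@d/.05)
g=np.array(s["ee_pos"]);u,v=proj(c,g-[0,0,.035])[0].astype(int);print(u,v)
ax=g[:2]-.00125*np.array(R)[:2,1]
im=c["image"][v-50:v+50,u-50:u+50,::-1];im=cv2.resize(im,(600,600),interpolation=cv2.INTER_CUBIC)
for z in (.0,.03,.038,.082,g[2]+.0188-.03,g[2]+.0188+.018):
    q=((proj(c,[*ax,z])[0]-[u-50,v-50]+.5)*6).astype(int);cv2.circle(im,tuple(int(k) for k in q),3,(0,0,255),-1)
cv2.imwrite("pics/c5.png",im)
```

```text
12.3 [ 0.572  -0.164   0.1488] [-0.1954  0.5357 -1.4746] [ 0.0921 -0.0228 -0.0383] 0.03793328501351247 [ 0.1977  0.3547 -0.0331  1.8429  0.014   0.9446  1.0917]
to go (units) [-0.0015  0.0126 -0.    ]
451 221
```

View pics/c5.png

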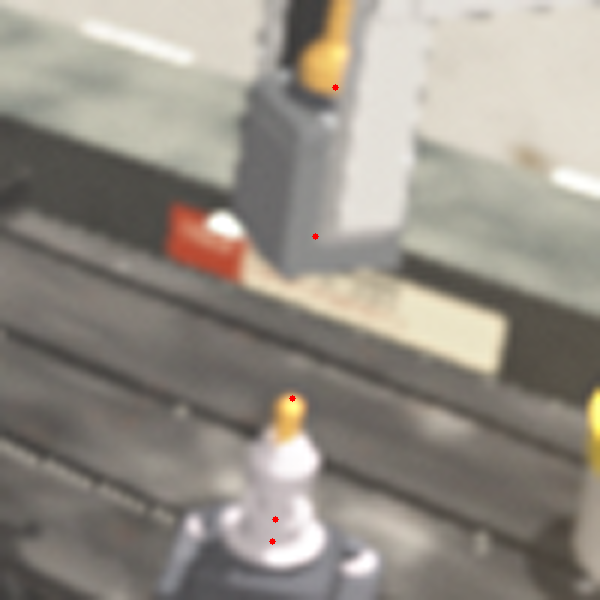

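carry_out(increments=[[[0,0.01,0.05,0,0.65],[0,0.01,0.17,0,0.65],[0,0.01,0.33,0,0.65],[0,0.01,0.5,0,0.65],[0,0.01,0.67,0,0.65],[0,0.01,0.84,0,0.65],[0,0.01,1.0,0,0.65],[0,0.01,1.13,0,0.65],[0,0.01,1.22,0,0.65],[0,0.01,1.25,0,0.65]]], grip_force=28)

```text
t: 13.3
ee_pos: [0.5723, -0.1635, 0.0859]
tool_rot: [[-0.804, 0.595, -0.001], [0.595, 0.804, 0.0], [0.001, -0.0, -1.0]]
ft_force: [0.1, 0.1, -1.6]
opening: 0.0383
gripper_force: 28.0
```

carry_out(increments=[[[0,0,0.03,0,0.65],[0,0,0.06,0,0.65],[0,0,0.09,0,0.65],[0,0,0.12,0,0.65],[0,0,0.15,0,0.65],[0,0,0.18,0,0.65],[0,0,0.2,0,0.65],[0,0,0.22,0,0.65],[0,0,0.22,0,0.65],[0,0,0.22,0,0.65]]], grip_force=28)

```text
t: 14.3
ee_pos: [0.5724, -0.1636, 0.0755]
tool_rot: [[-0.804, 0.595, -0.0], [0.595, 0.804, -0.0], [0.0, -0.0, -1.0]]
ft_force: [0.2, -0.8, -0.3]
opening: 0.0384
gripper_force: 28.0
```

carry_out(increments=[[[0,0,0.02,0,0.65],[0,0,0.04,0,0.65],[0,0,0.06,0,0.65],[0,0,0.08,0,0.65],[0,0,0.1,0,0.65],[0,0,0.12,0,0.65],[0,0,0.14,0,0.65],[0,0,0.16,0,0.65],[0,0,0.16,0,0.65],[0,0,0.16,0,0.65]]], grip_force=28)

```text
t: 15.3
ee_pos: [0.572, -0.1639, 0.0671]
tool_rot: [[-0.804, 0.595, -0.001], [0.595, 0.804, -0.0], [0.001, -0.001, -1.0]]
ft_force: [-2.3, -4.4, -0.7]
opening: 0.0378
gripper_force: 28.0
```

carry_out(increments=[[[0,-0.01,0,0,0.65],[0,-0.02,0,0,0.65],[0,-0.025,0.02,0,0.65],[0,-0.025,0.04,0,0.65],[0,-0.025,0.06,0,0.65],[0,-0.025,0.08,0,0.65],[0,-0.025,0.1,0,0.65],[0,-0.025,0.12,0,0.65],[0,-0.025,0.14,0,0.65],[0,-0.025,0.14,0,0.65]]], grip_force=28)

```text
t: 16.3
ee_pos: [0.5717, -0.1645, 0.0603]
tool_rot: [[-0.804, 0.595, -0.0], [0.595, 0.804, 0.0], [0.0, -0.0, -1.0]]
ft_force: [-0.4, 0.3, -0.8]
opening: 0.0379
gripper_force: 28.0
```

Free again. Continue down slowly (rim ≈ 48.6 mm).

carry_out(increments=[[[0,0,0.015,0,0.65],[0,0,0.03,0,0.65],[0,0,0.045,0,0.65],[0,0,0.06,0,0.65],[0,0,0.075,0,0.65],[0,0,0.09,0,0.65],[0,0,0.105,0,0.65],[0,0,0.12,0,0.65],[0,0,0.12,0,0.65],[0,0,0.12,0,0.65]]], grip_force=28)

```text
t: 17.3
ee_pos: [0.5717, -0.1645, 0.0545]
tool_rot: [[-0.804, 0.595, -0.0], [0.595, 0.804, 0.0], [0.0, -0.0, -1.0]]
ft_force: [-0.6, -0.2, -0.9]
opening: 0.0378
gripper_force: 28.0
```

carry_out(increments=[[[0,0,0.01,0,0.65],[0,0,0.02,0,0.65],[0,0,0.03,0,0.65],[0,0,0.04,0,0.65],[0,0,0.05,0,0.65],[0,0,0.06,0,0.65],[0,0,0.07,0,0.65],[0,0,0.08,0,0.65],[0,0,0.08,0,0.65],[0,0,0.08,0,0.65]]], grip_force=28)

```text
t: 18.3
ee_pos: [0.5718, -0.1645, 0.0505]
tool_rot: [[-0.804, 0.595, 0.0], [0.595, 0.804, 0.0], [-0.0, 0.0, -1.0]]
ft_force: [-0.4, 0.2, 2.6]
opening: 0.0377
gripper_force: 28.0
```

carry_out(increments=[[[0,0,0.01,0,0.65],[0,0,0.02,0,0.65],[0,0,0.025,0,0.65],[0,0,0.03,0,0.65],[0,0,0.035,0,0.65],[0,0,0.04,0,0.65],[0,0,0.04,0,0.65],[0,0,0.04,0,0.65],[0,0,0.04,0,0.65],[0,0,0.04,0,0.65]]], grip_force=28)

```text
t: 19.3
ee_pos: [0.5717, -0.1645, 0.0485]
tool_rot: [[-0.804, 0.595, 0.0], [0.595, 0.804, 0.0], [-0.0, 0.0, -1.0]]
ft_force: [0.6, -0.1, 4.2]
opening: 0.038
gripper_force: 28.0
```

carry_out(increments=[[[0,0,0.005,0,0.65],[0,0,0.01,0,0.65],[0,0,0.015,0,0.65],[0,0,0.02,0,0.65],[0,0,0.02,0,0.65],[0,0,0.02,0,0.65],[0,0,0.02,0,0.65],[0,0,0.02,0,0.65],[0,0,0.02,0,0.65],[0,0,0.02,0,0.65]]], grip_force=28)

```text
t: 20.3
ee_pos: [0.5718, -0.1645, 0.0479]
tool_rot: [[-0.804, 0.595, 0.0], [0.595, 0.804, -0.0], [-0.0, 0.0, -1.0]]
ft_force: [-1.8, 0.5, 10.4]
opening: 0.0381
gripper_force: 28.0
```

carry_out(increments=[[[0,0.01,0,0,0.65],[0,0.02,0,0,0.65],[0,0.03,0,0,0.65],[0,0.04,0,0,0.65],[0,0.04,0,0,0.65],[0,0.04,0,0,0.65],[0,0.04,0,0,0.65],[0,0.04,0,0,0.65],[0,0.04,0,0,0.65],[0,0.04,0,0,0.65]]], grip_force=10)

```text
t: 21.3
ee_pos: [0.5726, -0.1637, 0.0477]
tool_rot: [[-0.803, 0.595, -0.0], [0.595, 0.803, -0.001], [-0.0, -0.001, -1.0]]
ft_force: [-3.4, -3.9, 8.9]
opening: 0.0438
gripper_force: 10.0
```

carry_out(increments=[[[0,-0.01,0,0,0.6],[0,-0.02,0,0,0.56],[0,-0.02,-0.01,0,0.54],[0,-0.02,-0.02,0,0.53],[0,-0.02,-0.02,0,0.52],[0,-0.02,-0.02,0,0.5],[0,-0.02,-0.02,0,0.45],[0,-0.02,-0.02,0,0.35],[0,-0.02,-0.02,0,0.2],[0,-0.02,-0.02,0,0]]], grip_force=4)

```text
t: 22.3
ee_pos: [0.5723, -0.1637, 0.0484]
tool_rot: [[-0.804, 0.595, -0.0], [0.595, 0.804, 0.0], [0.0, -0.0, -1.0]]
ft_force: [0.5, -0.0, -0.8]
opening: 0.0722
gripper_force: 0.0
```

carry_out(increments=[[[0,0,0,0,0],[0,0,0,0,0],[0,0,-0.1,0,0],[0,0,-0.3,0,0],[0,0,-0.6,0,0],[0,0,-1.0,0,0],[0,0,-1.4,0,0],[0,0,-1.8,0,0],[0,0,-2.1,0,0],[0,0,-2.2,0,0]]])

```text
t: 23.3
ee_pos: [0.5732, -0.1639, 0.1609]
tool_rot: [[-0.804, 0.595, 0.003], [0.595, 0.804, -0.001], [-0.003, 0.001, -1.0]]
ft_force: [-0.5, 0.4, 1.0]
opening: 0.0945
gripper_force: 0.0
```

Run:
```python
from h import *
np.set_printoptions(precision=4,suppress=True)
c=cam("side");s=manip.sense();print(s["t"],s["ee_pos"],s["ft_force"],s["opening"])
ax=np.array([.5717,-.1645])-.00125*np.array([.595,.804])
u,v=445,245
im=c["image"][v-50:v+50,u-50:u+50,::-1];im=cv2.resize(im,(600,600),interpolation=cv2.INTER_CUBIC)
for z in (.0366+.0018,.0366+.0018+.048,.0366+.0018+.077):
    q=((proj(c,[*ax,z])[0]-[u-50,v-50]+.5)*6).astype(int);cv2.circle(im,tuple(int(k) for k in q),3,(0,0,255),-1)
cv2.imwrite("pics/c6.png",im)
```

```text
23.35 [ 0.5731 -0.1639  0.1606] [-0.2419  0.2112  0.5083] 0.09416748812571521
```

View pics/c6.png

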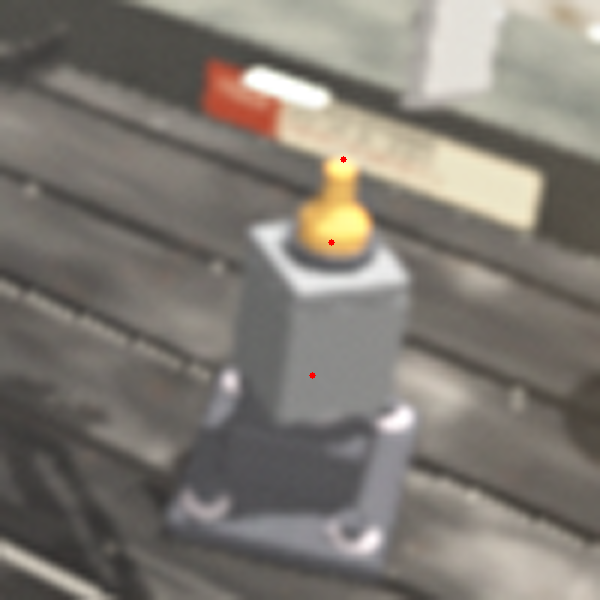

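The nozzle sits upright and low on the stand, with its jet tip at pixel (343,160), where the latched height predicts it. The gripper is clear.

```bash
python3 -c "
from station import manip
print(manip.close_job())"
```

```text
the job is handed in; nothing more can be done
None
```

The nozzle is off the manifold and pushed fully home on the parking stand, with its button sprung back out and the gripper clear of it. The job was handed in at about 23 s, and the judge's result was not shown.

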